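# Dry-fit the walnut ornaments on their plaques

### The job

Lay each of the four dark walnut ornaments, carved face up, flat in the middle of the wooden plaque of its own outline (round, square, long oval, clover), turned so that its outline lines up with the plaque's. Leave the two pale ornaments where they lie.

Things in the scene. Friction and masses are not known exactly. Their poses are not given: they have to be found in the camera images.
- dark_round: Loose carved ornament of dark brown walnut, to be placed: round disc, 56 mm in diameter, with a ring of eight petals; any yaw is the same. Gripping sides plain and upright, 16 mm high (the carving stands up to 3 mm more in the middle), about 35 g. Origin: centre of its underside; z up out of the carved face.
- dark_square: Loose carved ornament of dark brown walnut, to be placed: square, 54 by 54 mm, with a square border and a small diamond; sides along its x and y axes. Gripping sides plain and upright, 16 mm high (the carving stands up to 3 mm more in the middle), about 35 g. Origin: centre of its underside; z up out of the carved face.
- dark_oval: Loose carved ornament of dark brown walnut, to be placed: long oval (straight sides, half-round ends), 84 mm along its x axis and 46 mm across along y, with a leaf of ribs. Gripping sides plain and upright, 16 mm high (the carving stands up to 3 mm more in the middle), about 35 g. Origin: centre of its underside; z up out of the carved face.
- dark_clover: Loose carved ornament of dark brown walnut, to be placed: four-lobed clover, 60 mm over two facing lobes; the lobes (13 mm radius, centres 17 mm out) point along its x and y axes; it can be gripped across two facing lobes. Gripping sides plain and upright, 16 mm high (the carving stands up to 3 mm more in the middle), about 35 g. Origin: centre of its underside; z up out of the carved face.
- plaque_round: Fixed backing plaque of light brown wood lying on the bench: a round plaque, 104 mm in diameter; 18 mm thick, flat top with no recess. Origin: centre of its underside; z up. The round dark ornament belongs on it.
- plaque_square: Fixed backing plaque of light brown wood lying on the bench: a square plaque, 96 by 96 mm, sides along its x and y axes; 18 mm thick, flat top with no recess. Origin: centre of its underside; z up. The square dark ornament belongs on it.
- plaque_oval: Fixed backing plaque of light brown wood lying on the bench: a long oval plaque, 128 mm along its x axis and 88 mm across along y; 18 mm thick, flat top with no recess. Origin: centre of its underside; z up. The oval dark ornament belongs on it.
- plaque_clover: Fixed backing plaque of light brown wood lying on the bench: a four-lobed clover plaque, 108 mm over two facing lobes, which point along its x and y axes; 18 mm thick, flat top with no recess. Origin: centre of its underside; z up. The clover dark ornament belongs on it.
- pale_round: Loose ornament of the same shape, size and carving as the dark round one, but of pale unstained wood (cream): to be left where it lies. Origin: centre of its underside. Two unlisted palm gouges (about 100 mm long, at most 26 mm high) also lie loose among the pieces, clear of them by a finger's width; taller things stand only along the far edge and the sides of the bench.
- pale_square: Loose ornament of the same shape, size and carving as the dark square one, but of pale unstained wood (cream): to be left where it lies. Origin: centre of its underside.
Not all that is in view belongs to the job. Leave any orange look-alike of the dark_clover alone. What is shaped like the dark_square but blue or purple is not meant.

How it is judged:
By the outcome, as a careful person would: the job done as asked, in the order asked, and still so for the second after the job is handed in, with the robot touching nothing.
It also fails if it takes over 88 s, if anything falls off the work surface, if the arm or the gripper's body presses on something with over 40 N, if the wrist force passes 120 N, or if a joint passes its speed limit or range.

### The arm

A 7-joint arm with a two-finger parallel gripper is mounted at the origin on the work surface. World frame = base frame: x ahead of the robot, y to its left, z up, the work surface at z = 0. Lengths are in mm, angles in rad, forces in N, time in s.
With the tool pointing down it reaches from about 425 to 925 mm from the base axis. Payload 6.8 kg.
Tool frame: the origin (TCP) lies on the front face of the gripper's body, between the roots of the fingers; the fingertips stand 80 mm ahead of it and the grasp point (between the pads) lies 61 mm ahead of it; z points along the fingers, y is the line along which they close (so a half turn about z gives the same grasp; the last joint's range is limited). The gripper opens to 88 mm and grips with 3 to 60 N. Pads are 20 mm wide; open, the fingers measure 115 mm over their backs; the gripper's body (75 mm by 178 mm) begins 61 mm behind the grasp point.
Start: joints at [1.025, 0.477, 0.022, 1.555, -0.011, 1.109, -0.083], TCP at [286.174, -611.351, 302.664] pointing down, gripper open.
Joint ranges: [-2.96, 2.96], [-0.34, 2.1], [-1.41, 1.46], [0.24, 2.44], [-1.37, 4.51], [0.17, 1.92], [-2.96, 2.96]. Speed limits (rad/s): [2.39, 2.39, 3.14, 3.14, 3.14, 3.14, 3.14].

### API

Orientations are given as a unit quaternion [x, y, z, w].
In Python, from cell import r gives the robot as it stands.
- The arm moves only by the shell command python3 -m inch 'ROWS' [FORCE]. ROWS is JSON, a list of rows, each a list of 3 entries, a list of its own where there are three numbers: the turn, a rotation vector about the tool's x, y, z in degrees, then the shift along the tool's x, y, z in cm, then the opening, from 0 (shut) to 1 (fully open). In form: [[[ax, ay, az], [tx, ty, tz], fingers], ...]. A call has 1 to 10 rows; each row is the pose to reach, as a shift and turn from the pose commanded when the call began, along the tool's axes at that moment; what a row does not reach only later rows make up. A row lasts 1/10 s, in which the tool goes at most 50 mm and 8.59 degrees, less where a joint would pass 70% of its speed; a pose out of reach is approached as far as the arm can. A call with a gripper value outside its range is refused whole. The fingers move at their own pace and stop on an object; FORCE is the grip in N (left out, the last holds). Time passes only in rows, so rows that repeat a pose let the fingers close. It gives the time, the measured TCP pose, the force, the opening and the grip force at its end, in the units of the state.
- r.observe(): the state, without advancing time (a new reading comes with each control period).
- r.read_camera(name): name is "scene" or "side" or "wrist"; returns (picture, depth): 384x512x3 uint8, red, green, blue; 384x512 float32, mm along the optical axis (not along the pixel's ray), 0 where there is no reading.
- r.camera_info(name): a dict with "camera_matrix" (3x3 intrinsics, pixels), "pose" (4x4, takes a point from camera to world coordinates); the wrist camera has in their place "tool_from_camera" (4x4, takes a point from camera to tool coordinates, whose origin is the TCP and whose axes are the flange's). Camera axes: x right, y down, z forward; pixel columns grow to the right and rows downward; lengths in mm; the calibration is good to about 2 mm. A picture is of the moment at which its call begins: read the wrist's pose just before it. camera_info takes no time and is no camera call.
- r.hand_in(): hands the job in; it is judged then, once.
The state is a dict: "clock": time; "joint_positions": joint angles; "joint_vel": joint speeds; "tau": joint torques, N m; "ee_pos": TCP position; "eef_rot": TCP orientation; "ft_force": force on the tool from outside, world axes, zero at the start; "moment": the same for the moment, N m; "finger_gap": finger opening in mm; "grip_force": force on a finger pad.
Only numpy, scipy, OpenCV 4.12 (cv2) and the standard library are available. Lean on these libraries where they do the work, as an engineer would, in place of code of your own. Each camera call takes 0.05 s, during which the arm holds its last target. There are 200 camera calls.

## Working session

There is one attempt and no reset: what is moved stays moved. The work goes in short steps, Python scripts to look and compute and a shell command to move; the robot and the scene stay as the last step left them, time stands still between calls to the robot, and variables do not carry over. Pictures are saved under pics/ and viewed, at most 14 in all, crops included, and the job is handed in when it is done.

```bash
mkdir -p pics; python3 - <<'E'
from cell import r
import cv2,numpy as np
for n in("scene","side"):
    p,d=r.read_camera(n); cv2.imwrite(f"pics/{n}0.png",p[:,:,::-1]); np.savez(f"{n}0.npz",p=p,d=d)
    c=r.camera_info(n); print(n,np.round(c["camera_matrix"],1).tolist(),np.round(c["pose"],3).tolist())
print(r.camera_info("wrist"))
o=r.observe();print({k:o[k] for k in("clock","ee_pos","eef_rot","finger_gap")})
E
ls
```

```text
scene [[359.8, 0.0, 255.8], [0.0, 359.8, 195.8], [0.0, 0.0, 1.0]] [[0.813, 0.42, -0.402, 924.732], [0.581, -0.562, 0.589, -678.788], [0.021, -0.713, -0.701, 844.078], [0.0, 0.0, 0.0, 1.0]]
side [[424.2, 0.0, 256.8], [0.0, 424.2, 195.5], [0.0, 0.0, 1.0]] [[-0.743, -0.375, 0.554, -169.327], [-0.669, 0.415, -0.617, 742.351], [0.001, -0.829, -0.559, 690.002], [0.0, 0.0, 0.0, 1.0]]
{'camera_matrix': array([[295.50151167,   0.        , 255.8750852 ],
       [  0.        , 295.50151167, 194.27525078],
       [  0.        ,   0.        ,   1.        ]]), 'tool_from_camera': array([[ 2.95559164e-04, -9.65970716e-01, -2.58651289e-01,
         6.96161797e+01],
       [ 9.99999718e-01,  4.64202712e-04, -5.90939042e-04,
         9.16923809e-01],
       [ 6.90896439e-04, -2.58651041e-01,  9.65970580e-01,
        -8.16309924e+01],
       [ 0.00000000e+00,  0.00000000e+00,  0.00000000e+00,
         1.00000000e+00]])}
{'clock': 0.1, 'ee_pos': array([ 286.01654159, -610.97821198,  301.7929861 ]), 'eef_rot': array([ 9.76129573e-01,  2.17187502e-01, -2.26154644e-04, -7.70406718e-04]), 'finger_gap': 87.84440432668343}
pics
scene0.npz
side0.npz
```

View pics/scene0.png

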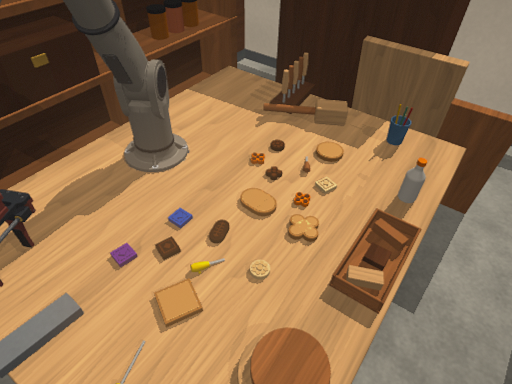

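View pics/side0.png

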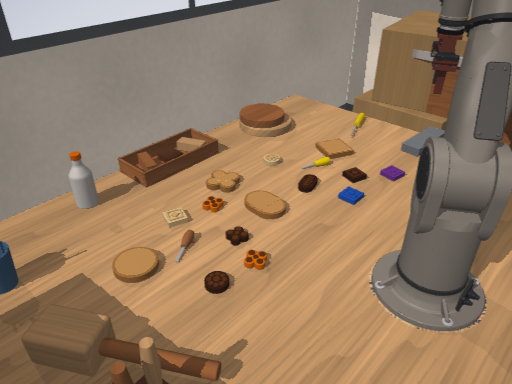

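Scene view: the dark pieces are square (167,247), oval (219,231), clover (273,173) and round (277,145). The plaques are square (178,301), oval (258,201), clover (304,228) and round (329,151). The side view agrees.

```bash
cat > h.py <<'E'
from cell import r
import cv2,numpy as np
def cloud(d,K,T):
    v,u=np.mgrid[:d.shape[0],:d.shape[1]]
    P=np.stack([(u-K[0,2])/K[0,0]*d,(v-K[1,2])/K[1,1]*d,d],-1)
    return P@T[:3,:3].T+T[:3,3]
def plane(uv,K,T,z):
    R=np.c_[(uv-K[[0,1],[2,2]])/K[0,0],np.ones(len(uv))]@T[:3,:3].T
    return T[:3,3]+R*((z-T[2,3])/R[:,2])[:,None]
def wristpose():
    from scipy.spatial.transform import Rotation as Ro
    o=r.observe(); T=np.eye(4); T[:3,:3]=Ro.from_quat(o["eef_rot"]).as_matrix(); T[:3,3]=o["ee_pos"]
    return T
def segs(p,d,K,T,seeds,zlo=9):
    W=cloud(d,K,T); h=((W[...,2]>zlo)&(W[...,2]<60)&(d>0)).astype(np.uint8)
    n,L=cv2.connectedComponents(h,connectivity=4)
    out={}
    for k,(u,v) in seeds.items():
        l=L[v,u]; m=(L==l)&(l>0); P=W[m]
        out[k]=(m,P)
        if len(P)<10: print(k,"none",W[v,u]); continue
        zt=np.percentile(P[:,2],50); Q=P[P[:,2]>zt-4][:,:2].astype(np.float32)
        c,s,a=cv2.minAreaRect(Q)
        print(k,len(P),"z",np.round(np.percentile(P[:,2],[50,95]),1),"mean",np.round(Q.mean(0),1),"rect",np.round(c,1),np.round(s,1),round(a,1))
    return out
SC=dict(d_sq=(167,247),d_ov=(219,231),d_cl=(273,173),d_ro=(277,145),p_sq=(178,301),p_ov=(258,201),p_cl=(304,228),p_ro=(329,151),pl_ro=(260,269),pl_sq=(326,185))
SI=dict(d_sq=(354,174),d_ov=(308,183),d_cl=(237,235),d_ro=(217,281),p_sq=(334,148),p_ov=(265,204),p_cl=(223,181),p_ro=(136,264),pl_ro=(272,159),pl_sq=(175,217))
E
python3 - <<'E'
from h import *
for n,s in(("scene",SC),("side",SI)):
    f=np.load(n+"0.npz"); c=r.camera_info(n); print(n); segs(f["p"],f["d"],c["camera_matrix"],c["pose"],s)
    W=cloud(f["d"],c["camera_matrix"],c["pose"])
    print("bench z",[round(float(W[v,u,2]),1) for u,v in ((230,180),(200,280),(320,260),(300,220))])
E
```

```text
scene
d_sq 316 z [16.4 20. ] mean [ 366.3 -303.2] rect [ 364.6 -302. ] [54.8 58.3] 70.8
d_ov 314 z [16.2 19.5] mean [ 444.6 -168.5] rect [ 443.6 -167.3] [46.3 82.6] 15.2
d_cl 133 z [16.3 20.1] mean [427.9 151.5] rect [427.8 153.3] [50.  53.2] 73.3
d_ro 117 z [16.7 20.2] mean [350.7 296.1] rect [350.2 296.6] [52.2 53.9] 24.5
p_sq 1385 z [18.7 21.2] mean [ 510.9 -409.1] rect [ 508.9 -407.1] [95.7 98.3] 63.1
p_ov 701 z [18.8 21.6] mean [467.9   1.8] rect [466.2   4.1] [ 89.6 127. ] 85.7
p_cl 632 z [18.6 21.1] mean [641.8  -5.5] rect [640.3  -3.2] [88.  90.4] 24.8
p_ro 401 z [18.4 21.3] mean [529.5 383.1] rect [528.7 384.4] [102.4 104.9] 35.4
pl_ro 296 z [17.  20.4] mean [ 620.7 -206.7] rect [ 619.6 -205.3] [55.  53.3] 78.8
pl_sq 200 z [16.7 20. ] mean [606.  207.2] rect [605.3 209.7] [57.9 54.7] 71.8
bench z [2.7, -2.6, 1.2, 19.9]
side
d_sq 186 z [15.  17.8] mean [ 359.7 -294.4] rect [ 360.2 -298.1] [58.9 55.3] 70.5
d_ov 221 z [14.9 17.5] mean [ 438.2 -159.6] rect [ 439.2 -160.1] [45.2 86.2] 16.0
d_cl 242 z [15.1 17.9] mean [422.2 160.9] rect [424.3 159.5] [48.9 49.1] 77.2
d_ro 401 z [15.5 18.4] mean [343.3 305.2] rect [344.9 304. ] [53.  55.4] 45.7
p_sq 512 z [16.2 20.8] mean [ 498.4 -382. ] rect [ 503.7 -366.7] [163.8 136.6] 64.0
p_ov 786 z [16.9 19.2] mean [459.1  11.3] rect [463.3   9.8] [ 89.1 126.7] 88.0
p_cl 462 z [16.2 19. ] mean [634.7   3.5] rect [637.6   1.1] [90.2 93.3] 26.6
p_ro 1188 z [17. 19.] mean [522.8 393. ] rect [524.5 391.2] [102.  103.4] 84.8
pl_ro 132 z [14.8 17.8] mean [ 613.1 -197.1] rect [ 614.1 -198.5] [52.5 53.3] 56.1
pl_sq 275 z [14.5 17.7] mean [600.1 215.1] rect [602.8 213.4] [54.2 58. ] 70.6
bench z [16.3, -1.0, 0.1, -0.2]
```

```bash
cat >> h.py <<'E'
def to(x,y,z,yaw):
    "row entries for a TCP target with tool down and tool x at world yaw (deg)"
    from scipy.spatial.transform import Rotation as Ro
    T=wristpose(); a=np.radians(yaw); c,s=np.cos(a),np.sin(a)
    R=np.array([[c,s,0],[s,-c,0],[0,0,-1.]])
    print("at",np.round(T[:3,3],1),"yaw",round(np.degrees(np.arctan2(T[1,0],T[0,0])),1),"-> turn",np.round(Ro.from_matrix(T[:3,:3].T@R).as_rotvec(degrees=True),1),"cm",np.round(T[:3,:3].T@(np.array([x,y,z])-T[:3,3])/10,2))
def look(name,seeds=None,zlo=9,save=True):
    "wrist picture; report every raised component"
    T=wristpose(); p,d=r.read_camera("wrist"); c=r.camera_info("wrist"); M=T@c["tool_from_camera"]
    cv2.imwrite(f"pics/{name}.png",p[:,:,::-1])
    W=cloud(d,c["camera_matrix"],M); h=((W[...,2]>zlo)&(W[...,2]<40)&(d>0)).astype(np.uint8)
    h[:, :]=cv2.morphologyEx(h,cv2.MORPH_OPEN,np.ones((3,3)))
    n,L,S,C=cv2.connectedComponentsWithStats(h,connectivity=4)
    for l in range(1,n):
        if S[l,4]<400: continue
        m=L==l; P=W[m]; zt=np.percentile(P[:,2],50); Q=P[P[:,2]>zt-4][:,:2].astype(np.float32); cc,s,a=cv2.minAreaRect(Q)
        print("px",C[l].round(),"box",S[l,:4],"rgb",p[m].mean(0).round(),"z",np.round(np.percentile(P[:,2],[50,95]),1),"mean",np.round(Q.mean(0),1),"rect",np.round(cc,1),np.round(s,1),round(a,1))
    return p,d,W,L
E
python3 -c "
from h import *
to(362.4,-300,190,70.7)"
```

```text
at [ 286.  -611.   301.8] yaw 25.1 -> turn [ -0.1  -0.  -45.6] cm [ 20.1  -24.91  11.22]
```

```bash
python3 -m inch '[[[0,0,-8],[3.3,-4,1.8],1],[[0,0,-16],[6.6,-8.2,3.6],1],[[0,0,-24],[10,-12.4,5.6],1],[[0,0,-32],[13.4,-16.6,7.5],1],[[0,0,-40],[16.8,-20.8,9.4],1],[[0,0,-45.6],[20.1,-24.9,11.2],1],[[0,0,-45.6],[20.1,-24.9,11.2],1],[[0,0,-45.6],[20.1,-24.9,11.2],1]]' 15; python3 -c "
from h import *
look('w1')"
```

```text
clock: 0.9
ee_pos: [362.9, -295.1, 189.0]
eef_rot: [0.814, 0.581, -0.0, -0.002]
ft_force: [-1.0, -1.5, 0.6]
finger_gap: 87.7
grip_force: 0.0
px [306.  28.] box [259   0  84  65] rgb [55. 29. 18.] z [15.7 18.3] mean [ 442.7 -179.2] rect [ 438.  -180.9] [45.1 65.2] 71.0
px [159. 105.] box [117  63  85  84] rgb [ 27.  67. 141.] z [16.  18.9] mean [ 311.7 -195.3] rect [ 310.7 -195.6] [54.3 54.2] 89.5
px [387. 153.] box [369 120  34  63] rgb [171. 150.  21.] z [21.2 26.1] mean [ 478.8 -296.4] rect [ 482.  -294.5] [48.9 23.8] 60.1
px [260. 200.] box [230 171  61  59] rgb [62. 32. 18.] z [15.9 18.7] mean [ 364.2 -299.8] rect [ 363.9 -300.8] [54. 54.] 70.9
px [441. 231.] box [386 200 122  78] rgb [149. 108.  63.] z [17.9 19.1] mean [ 512.3 -381.6] rect [ 513.3 -396. ] [73.1 97.5] 63.3
px [212. 322.] box [185 313  57  22] rgb [ 94.  42. 114.] z [16.  18.7] mean [ 278.  -404.9] rect [ 279.  -404.5] [27.8 54. ] 78.3
```

View pics/w1.png

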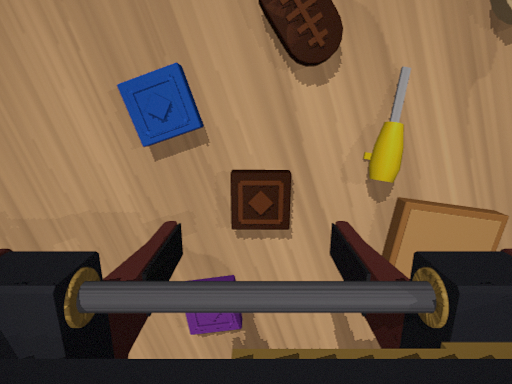

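The square lies carved face up at px (260,200), centre (364,-300.5). The fingers have a clear way down.

```bash
python3 -c "
from h import *
to(364,-300.5,83,70.9)"
```

```text
at [ 362.8 -298.1  189.9] yaw 70.9 -> turn [-0.1 -0.1  0. ] cm [-0.2   0.22 10.69]
```

```bash
python3 -m inch '[[[0,0,0],[0.05,0.13,4],0.9],[[0,0,0],[0.05,0.13,8],0.9],[[0,0,0],[0.05,0.13,10.6],0.9],[[0,0,0],[0.05,0.13,10.7],0.9],[[0,0,0],[0.05,0.13,10.7],0.9]]'; python3 -c "
from h import *
to(364,-300.5,83,70.9)"
```

```text
clock: 1.45
ee_pos: [363.7, -301.8, 83.3]
eef_rot: [0.816, 0.578, -0.0, -0.0]
ft_force: [0.1, -0.2, 0.4]
finger_gap: 79.2
grip_force: 0.0
at [ 363.7 -301.8   83.3] yaw 70.6 -> turn [-0.1  0.  -0.3] cm [ 0.13 -0.02  0.03]
```

```bash
python3 -m inch '[[[0,0,0],[0.05,0,0],0.5],[[0,0,0],[0.05,0,0],0.5],[[0,0,0],[0.05,0,0],0.5],[[0,0,0],[0.05,0,0],0.5],[[0,0,0],[0.05,0,0],0.5],[[0,0,0],[0.05,0,0],0.5],[[0,0,0],[0.05,0,-3],0.5],[[0,0,0],[0.05,0,-7.5],0.5],[[0,0,0],[0.05,0,-11.7],0.5],[[0,0,0],[0.05,0,-11.7],0.5]]' 20; python3 -c "
from h import *
to(476,-468,200,63.3)"
```

```text
clock: 2.45
ee_pos: [366.6, -301.6, 205.5]
eef_rot: [0.816, 0.578, 0.001, 0.004]
ft_force: [-0.5, -0.0, -0.6]
finger_gap: 54.1
grip_force: 20.0
at [ 366.6 -301.6  205.5] yaw 70.7 -> turn [0.5 0.1 7.4] cm [-12.08  15.83   0.72]
```

```bash
python3 -m inch '[[[0,0,2],[-3,4,0],0.5],[[0,0,4],[-6,8,0],0.5],[[0,0,7.4],[-9,12,0],0.5],[[0,0,7.4],[-12,15.8,0],0.5],[[0,0,7.4],[-12,15.8,0],0.5],[[0,0,7.4],[-12,15.8,0],0.5],[[0,0,7.4],[-12,15.8,0],0.5]]'; python3 -c "
from h import *
look('w2')
to(476,-468,200,63.3)"
```

```text
clock: 3.15
ee_pos: [472.9, -464.2, 199.6]
eef_rot: [0.851, 0.525, -0.0, -0.001]
ft_force: [-0.5, 0.1, -0.7]
finger_gap: 53.7
grip_force: 20.0
px [172.  19.] box [156   0  33  41] rgb [157. 135.  18.] z [23.4 26.6] mean [ 477.3 -306.6] rect [ 476.8 -305.7] [25.4 23.5] 62.7
px [262. 114.] box [206  58 115 115] rgb [173. 131.  81.] z [18.2 19.4] mean [ 508.7 -404.5] rect [ 507.9 -406.3] [96.  96.2] 63.1
px [ 44. 212.] box [  4 179  79  66] rgb [ 97.  43. 118.] z [16.1 18.9] mean [ 283.8 -390.7] rect [ 281.7 -391.2] [54.  55.3] 79.5
at [ 473.  -464.1  200.1] yaw 63.3 -> turn [-0.1 -0.   0. ] cm [-0.21  0.44  0.01]
```

View pics/w2.png

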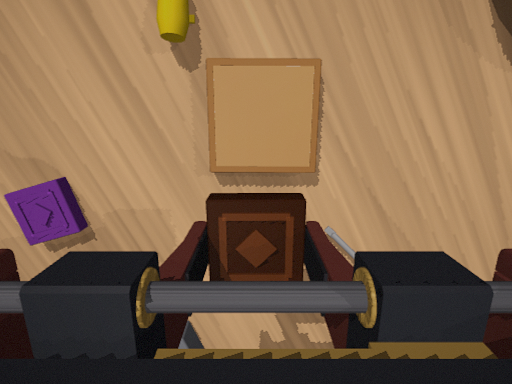

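Plaque outline is fully visible (px 206–321 × 58–173), centre (507.9,-406.3), yaw 63.1. The held square shows its front edge at row 194. I'll measure its offset in the grip.

```bash
cat >> h.py <<'E'
def held(name=None):
    T=wristpose(); p,d=r.read_camera("wrist"); c=r.camera_info("wrist")
    if name: cv2.imwrite(f"pics/{name}.png",p[:,:,::-1])
    t=cloud(d,c["camera_matrix"],c["tool_from_camera"]); m=(d>0)&(t[...,2]>55)&(t[...,2]<75)&(abs(t[...,1])<20)&(t[...,0]<60)&(t[...,0]>-60)
    P=t[m]; print("held n",len(P),"tool z pct",np.percentile(P[:,2],[2,25,50,75]).round(1),"x pct",np.percentile(P[:,0],[.5,1,99,99.5]).round(1),"y",np.percentile(P[:,1],[1,99]).round(1))
    top=P[(P[:,2]<70)]; b=np.abs(top[:,1])<5; print("mid strip x",np.percentile(top[b,0],[1,99]).round(1))
E
python3 -c "
from h import *
held()
to(507.9,-406.3,112,63.1)"
```

```text
held n 6145 tool z pct [65.1 66.6 68.  68.8] x pct [-20.5 -20.2  26.3  26.4] y [-19.6  19.5]
mid strip x [-20.1  25.9]
at [ 473.1 -464.2  200.5] yaw 63.3 -> turn [-0.1 -0.   0.2] cm [6.73 0.52 8.85]
```

```bash
python3 -m inch '[[[0,0,0],[3.5,0.5,2],0.5],[[0,0,0],[6.8,0.5,5],0.5],[[0,0,0],[6.8,0.5,8.8],0.5],[[0,0,0],[6.8,0.5,8.8],0.5],[[0,0,0],[6.8,0.5,8.8],0.5],[[0,0,0],[6.8,0.5,8.8],0.5]]'; python3 -c "
from h import *
to(507.9,-406.3,102.5,63.1)"
```

```text
clock: 3.85
ee_pos: [508.8, -408.7, 114.9]
eef_rot: [0.852, 0.524, 0.0, 0.002]
ft_force: [-0.6, -0.2, -0.7]
finger_gap: 53.7
grip_force: 20.0
at [ 508.8 -408.7  114.9] yaw 63.2 -> turn [0.2 0.1 0.1] cm [ 0.18 -0.2   1.24]
```

```bash
python3 -m inch '[[[0,0,0],[0.18,-0.2,0.7],0.5],[[0,0,0],[0.18,-0.2,1.2],0.5],[[0,0,0],[0.18,-0.2,1.25],0.5],[[0,0,0],[0.18,-0.2,1.25],0.5],[[0,0,0],[0.18,-0.2,1.25],0.5]]'; python3 -c "
from h import *
to(507.9,-406.3,102,63.1)"
```

```text
clock: 4.35
ee_pos: [507.8, -405.2, 101.5]
eef_rot: [0.851, 0.524, 0.0, 0.001]
ft_force: [-2.1, 1.5, 7.9]
finger_gap: 53.8
grip_force: 20.0
at [ 507.8 -405.2  101.5] yaw 63.3 -> turn [0.1 0.  0.2] cm [-0.09  0.06 -0.05]
```

```bash
python3 -m inch '[[[0,0,0],[-0.08,0,-0.05],0.5],[[0,0,0],[-0.08,0,-0.05],0.9],[[0,0,0],[-0.08,0,-0.05],0.9],[[0,0,0],[-0.08,0,-0.05],0.9],[[0,0,0],[-0.08,0,-3],1],[[0,0,0],[-2,0,-7],1],[[0,0,0],[-6,0,-9],1],[[0,0,0],[-7,0,-9],1],[[0,0,0],[-7,0,-9],1]]'; python3 -c "
from h import *
look('w3',zlo=27)
look('w3b')
to(438.5,-150,190,14.5)"
```

```text
clock: 5.25
ee_pos: [474.3, -469.6, 190.2]
eef_rot: [0.853, 0.523, -0.001, 0.001]
ft_force: [-0.5, 0.8, -0.3]
finger_gap: 87.9
grip_force: 0.0
px [256. 110.] box [221  75  71  73] rgb [61. 32. 18.] z [34.  36.8] mean [ 507.5 -405.3] rect [ 507.2 -406.1] [54.  54.2] 63.7
px [163. 352.] box [133 342  53  17] rgb [95. 95. 98.] z [29.6 30.6] mean [ 321. -569.] rect [ 317.2 -564.8] [19.3 52.4] 63.2
px [163.  16.] box [146   0  35  37] rgb [140. 118.  14.] z [23.3 26.6] mean [ 476.4 -308.8] rect [ 475.7 -308.2] [20.8 23.7] 64.6
px [258. 112.] box [198  54 121 119] rgb [117.  81.  48.] z [18.7 36. ] mean [ 508.8 -404.4] rect [ 507.8 -406.5] [95.1 96.1] 63.2
px [ 33. 215.] box [  0 180  72  69] rgb [ 85.  36. 105.] z [16.1 18.9] mean [ 284.8 -391.7] rect [ 281.3 -391.3] [54.3 55.9] 78.8
px [164. 348.] box [128 331  68  28] rgb [73. 73. 76.] z [22.5 30.1] mean [ 321.4 -566.8] rect [ 314.4 -563.8] [24.2 63.6] 62.6
at [ 476.2 -465.7  188.8] yaw 63.3 -> turn [-0.1 -0.  48.8] cm [ 26.52 -17.55  -0.04]
```

Square placed: centre (507.2,-406.1), yaw 63.7, against plaque (507.8,-406.4), 63.2. Next is the oval.

```bash
python3 -c "
from h import *
to(441,-164,195,105.5)"
```

```text
at [ 476.2 -465.7  188.8] yaw 63.3 -> turn [ -0.1  -0.1 -42.2] cm [ 25.38 -16.7   -0.55]
```

```bash
python3 -m inch '[[[0,0,-6],[4,-2.7,-0.5],1],[[0,0,-12],[8,-5.4,-0.5],1],[[0,0,-20],[12,-8,-0.5],1],[[0,0,-28],[16,-10.8,-0.5],1],[[0,0,-36],[20,-13.4,-0.5],1],[[0,0,-42.2],[23,-15.2,-0.5],1],[[0,0,-42.2],[25.4,-16.7,-0.5],1],[[0,0,-42.2],[25.4,-16.7,-0.5],1],[[0,0,-42.2],[25.4,-16.7,-0.5],1],[[0,0,-42.2],[25.4,-16.7,-0.5],1]]'; python3 -c "
from h import *
look('w4')
to(441,-164,195,105.5)"
```

```text
clock: 6.35
ee_pos: [441.2, -165.4, 194.7]
eef_rot: [0.605, 0.796, -0.0, -0.0]
ft_force: [0.4, 1.0, 0.1]
finger_gap: 87.8
grip_force: 0.0
px [349.  28.] box [266   0 160  69] rgb [153. 114.  69.] z [18.2 19.6] mean [475.  -14.6] rect [472.3 -20.1] [123.6  48.1] 15.5
px [499.  79.] box [481  20  31 113] rgb [117.  81.  45.] z [17.4 19. ] mean [607.7 -17.6] rect [607.2 -18.8] [20.7 88.7] 27.7
px [258. 192.] box [233 149  51  88] rgb [57. 29. 15.] z [15.8 18.3] mean [ 441.9 -163.8] rect [ 442.4 -165.5] [46.  82.9] 14.2
px [111. 186.] box [ 78 152  68  70] rgb [ 29.  67. 140.] z [16.  18.7] mean [ 311.7 -194.1] rect [ 310.9 -195.5] [54.6 54.1] 0.3
px [257. 326.] box [239 313  41  31] rgb [139. 117.  16.] z [22.1 26. ] mean [ 478.5 -297.3] rect [ 480.  -296.2] [43.2 24.2] 68.7
at [ 441.3 -165.8  194.8] yaw 105.4 -> turn [-0.  -0.  -0.1] cm [ 0.18  0.02 -0.02]
```

View pics/w4.png

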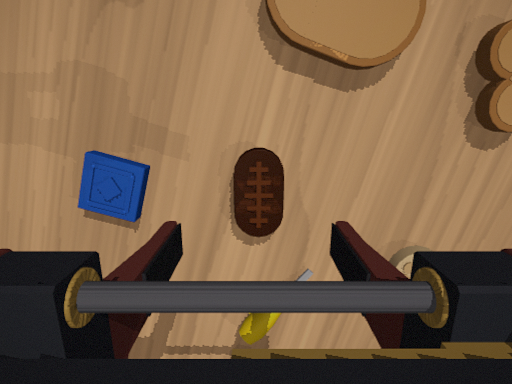

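The oval is carved face up at px (258,192). The fingers are clear of the gouge.

```bash
python3 -m inch '[[[0,0,0.7],[0,0.1,4],0.8],[[0,0,0.7],[0,0.1,8],0.8],[[0,0,0.7],[0,0.1,11.1],0.8],[[0,0,0.7],[0,0.1,11.15],0.8],[[0,0,0.7],[0,0.1,11.15],0.8],[[0,0,0.7],[0,0.1,11.15],0.8]]'; python3 -c "
from h import *
to(442.4,-165.5,83,104.7)"
```

```text
clock: 7.0
ee_pos: [442.2, -165.5, 83.6]
eef_rot: [0.611, 0.792, -0.0, -0.0]
ft_force: [0.1, -0.9, 1.3]
finger_gap: 69.9
grip_force: 0.0
at [ 442.2 -165.5   83.6] yaw 104.7 -> turn [-0.  0.  0.] cm [-0.01  0.02  0.06]
```

```bash
python3 -m inch '[[[0,0,0],[0,0,0],0.4],[[0,0,0],[0,0,0],0.4],[[0,0,0],[0,0,0],0.4],[[0,0,0],[0,0,0],0.4],[[0,0,0],[0,0,0],0.4],[[0,0,0],[0,0,0],0.4],[[0,0,0],[0,0,-3],0.4],[[0,0,0],[0,0,-7.5],0.4],[[0,0,0],[0,0,-11.7],0.4],[[0,0,0],[0,0,-11.7],0.4]]' 20; python3 -c "
from h import *
to(465+80,7,200,176.8)"
```

```text
clock: 8.0
ee_pos: [444.9, -165.5, 205.3]
eef_rot: [0.61, 0.792, 0.001, 0.004]
ft_force: [0.4, -0.1, -0.5]
finger_gap: 45.9
grip_force: 20.0
at [ 444.9 -165.5  205.3] yaw 104.8 -> turn [  0.2   0.5 -72. ] cm [14.13 14.07  0.56]
```

```bash
python3 -m inch '[[[0,0,-8.3],[1.8,1.8,0],0.4],[[0,0,-16.6],[3.6,3.6,0],0.4],[[0,0,-25],[5.4,5.4,0],0.4],[[0,0,-33],[7.2,7.2,0],0.4],[[0,0,-41],[9,9,0],0.4],[[0,0,-49.5],[10.8,10.8,0],0.4],[[0,0,-58],[12.6,12.6,0],0.4],[[0,0,-66],[14.1,14.1,0],0.4],[[0,0,-72],[14.1,14.1,0],0.4],[[0,0,-72],[14.1,14.1,0],0.4]]'; python3 -c "
from h import *
look('w5'); held()
to(465,7,112,176.8)"
```

```text
clock: 9.0
ee_pos: [542.2, 8.0, 199.5]
eef_rot: [0.027, 1.0, 0.0, -0.001]
ft_force: [-1.0, -0.3, -0.8]
finger_gap: 46.2
grip_force: 20.0
px [426.  50.] box [391  15  72  71] rgb [77. 43. 25.] z [16.4 18.8] mean [427.  153.8] rect [427.3 155. ] [50.  49.1] 75.6
px [249. 101.] box [198  27 104 150] rgb [188. 145.  93.] z [18.3 19.7] mean [460.    5.6] rect [463.    5.5] [ 88.2 122.2] 86.6
px [355. 220.] box [326 192  59  57] rgb [151.  82.  18.] z [16.3 18.5] mean [572.9 100.1] rect [574.4 100.7] [50.7 49.1] 18.7
px [466. 243.] box [431 212  74  64] rgb [186. 159. 118.] z [15.9 18.7] mean [602.6 209.4] rect [604.6 210.3] [55.7 54. ] 68.7
px [ 44. 266.] box [ 23 252  47  29] rgb [185. 156. 114.] z [16.  18.5] mean [ 604.3 -207.3] rect [ 604.9 -210. ] [25.7 49.4] 34.1
px [244. 321.] box [222 313  45  20] rgb [185. 140.  88.] z [17.9 19.1] mean [677.  -12.6] rect [678.8 -12.4] [45.9 25.7] 89.2
held n 7622 tool z pct [65.4 67.4 68.2 68.7] x pct [-19.8 -19.4  41.8  42.2] y [-19.5  19.5]
mid strip x [-18.9  41.9]
at [542.    6.9 199.8] yaw 176.6 -> turn [-0.  -0.1 -0.2] cm [ 7.68 -0.45  8.79]
```

View pics/w5.png

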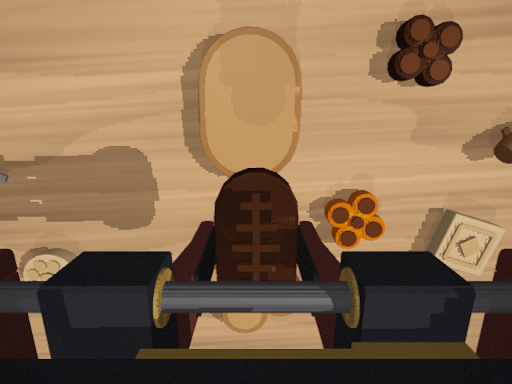

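The plaque's near end is hidden by the held piece (row 177), so I take the centre from the far end plus 64 mm: (465.8,5.4), yaw 176.6. The held oval is centred in the grip.

```bash
python3 -m inch '[[[0,0,-0.1],[4,-0.1,2],0.4],[[0,0,-0.1],[7.6,-0.1,5],0.4],[[0,0,-0.1],[7.6,-0.1,8.8],0.4],[[0,0,-0.1],[7.6,-0.1,8.8],0.4],[[0,0,-0.1],[7.6,-0.1,8.8],0.4],[[0,0,-0.1],[7.6,-0.1,8.8],0.4]]'; python3 -c "
from h import *
to(465.8,5.4,102,176.6)"
```

```text
clock: 9.7
ee_pos: [468.3, 10.8, 114.2]
eef_rot: [0.028, 1.0, 0.0, 0.001]
ft_force: [0.5, 0.2, 0.2]
finger_gap: 45.7
grip_force: 20.0
at [468.3  10.8 114.2] yaw 176.8 -> turn [0.  0.2 0.2] cm [ 0.23 -0.56  1.22]
```

```bash
python3 -m inch '[[[0,0,0.2],[0.2,-0.55,0],0.4],[[0,0,0.2],[0.2,-0.55,0.4],0.4],[[0,0,0.2],[0.2,-0.55,0.7],0.4],[[0,0,0.2],[0.2,-0.55,0.7],0.4]]'; python3 -c "
from h import *
to(465.8,5.4,102,176.6)"
```

```text
clock: 10.1
ee_pos: [464.3, 5.1, 105.5]
eef_rot: [0.029, 1.0, -0.0, -0.0]
ft_force: [0.2, 0.2, -1.2]
finger_gap: 45.8
grip_force: 20.0
at [464.3   5.1 105.5] yaw 176.7 -> turn [-0.  -0.   0.1] cm [-0.15  0.03  0.35]
```

Place, release and back off to check.

```bash
python3 -m inch '[[[0,0,0],[-0.1,0,0.3],0.4],[[0,0,0],[-0.1,0,0.4],0.4],[[0,0,0],[-0.1,0,0.4],0.4],[[0,0,0],[-0.1,0,0.4],0.8],[[0,0,0],[-0.1,0,0.4],0.8],[[0,0,0],[-0.1,0,0.4],0.8],[[0,0,0],[-0.1,0,-3],0.8],[[0,0,0],[-3,0,-7],1],[[0,0,0],[-7,0,-9.5],1],[[0,0,0],[-7,0,-9.5],1]]'; python3 -m inch '[[[0,0,0],[0,0,0],1],[[0,0,0],[0,0,0],1]]'; python3 -c "
from h import *
look('w6',zlo=27)
look('w6b')
to(427,155,195,120.6)"
```

```text
clock: 11.1
ee_pos: [540.5, 1.2, 204.8]
eef_rot: [0.03, 1.0, 0.001, 0.005]
ft_force: [-0.4, -0.6, -0.1]
finger_gap: 87.3
grip_force: 0.0
clock: 11.3
ee_pos: [532.7, 1.2, 199.5]
eef_rot: [0.029, 1.0, -0.0, -0.001]
ft_force: [0.1, 0.6, 0.6]
finger_gap: 87.9
grip_force: 0.0
px [256. 117.] box [228  65  57 105] rgb [65. 35. 21.] z [33.8 36.2] mean [463.1   4. ] rect [464.7   4. ] [46.  82.3] 85.9
px [433.  62.] box [398  27  72  70] rgb [66. 36. 21.] z [16.4 18.8] mean [427.  153.8] rect [427.2 154.9] [49.8 49.7] 75.1
px [258. 115.] box [207  40 103 152] rgb [120.  84.  51.] z [19.  35.5] mean [462.1   5.6] rect [465.5   5.3] [ 87.9 127. ] 85.7
px [368. 224.] box [333 202  59  48] rgb [132.  68.  14.] z [16.3 18.6] mean [567.9 105.8] rect [565.9 107.3] [58.9 38. ] 52.0
px [475. 239.] box [444 221  67  31] rgb [161. 136. 100.] z [15.8 18.3] mean [589.2 210.2] rect [595.  213.6] [55.  33.4] 70.0
px [258. 267.] box [211 247  81  34] rgb [151. 110.  65.] z [17.7 19. ] mean [607.1  -1.1] rect [604.   -9.2] [80.1 33.5] 87.4
px [260. 323.] box [229 313  78  28] rgb [166. 123.  76.] z [17.9 19. ] mean [670.4  -3.8] rect [675.1   3.9] [80.1 35.6] 86.8
at [532.7   1.2 199.5] yaw 176.7 -> turn [-0.1 -0.1 56.1] cm [11.43 14.75  0.47]
```

Oval is within about 1.5 mm and 0.2° of centre. Next is the clover.

```bash
python3 -m inch '[[[0,0,8],[1.6,2.1,0],1],[[0,0,16],[3.2,4.2,0],1],[[0,0,24],[4.8,6.3,0],1],[[0,0,32],[6.5,8.4,0],1],[[0,0,40],[8.2,10.5,0],1],[[0,0,48],[9.8,12.6,0],1],[[0,0,56],[11.4,14.7,0.4],1],[[0,0,56],[11.4,14.7,0.4],1],[[0,0,56],[11.4,14.7,0.4],1],[[0,0,56],[11.4,14.7,0.4],1]]'; python3 -c "
from h import *
look('w7')
to(427,155,195,120.3)"
```

```text
clock: 12.4
ee_pos: [429.0, 153.6, 196.4]
eef_rot: [0.495, 0.869, -0.0, -0.0]
ft_force: [0.6, -0.5, 0.3]
finger_gap: 87.8
grip_force: 0.0
px [263.  10.] box [231   0  65  26] rgb [55. 30. 18.] z [16.1 18.6] mean [356.8 284.8] rect [356.7 283.9] [50.5 17.5] 30.2
px [482.  36.] box [446   0  66  80] rgb [134.  96.  56.] z [18.  19.4] mean [516.9 358. ] rect [518.3 355.5] [47.2 68.2] 42.8
px [182. 102.] box [152  72  60  61] rgb [131.  69.  18.] z [16.4 18.8] mean [333.2 189.9] rect [333.  189.5] [49.1 48.9] 30.5
px [388. 143.] box [371 109  32  63] rgb [111.  69.  41.] z [21.2 26. ] mean [504.1 249. ] rect [503.7 252.8] [24.6 48.9] 31.4
px [256. 190.] box [224 158  65  64] rgb [64. 32. 16.] z [16.4 18.6] mean [426.3 156.4] rect [426.5 155.4] [49.3 48.6] 76.0
px [445. 229.] box [405 197  78  55] rgb [161. 136.  99.] z [15.8 18.6] mean [600.3 214.7] rect [604.4 210.8] [54.4 55.5] 69.5
px [214. 333.] box [156 313 116  46] rgb [72. 46. 26.] z [32.7 35.8] mean [457.9   8.3] rect [461.6   4.4] [47.  77.8] 87.4
px [347. 319.] box [325 313  43  16] rgb [117.  61.  17.] z [16.8 18.4] mean [576.9  86.4] rect [577.4  86.9] [46.2 20. ] 20.1
at [429.2 153.5 196.4] yaw 120.7 -> turn [-0.   0.   0.4] cm [ 0.24 -0.12  0.14]
```

View pics/w7.png

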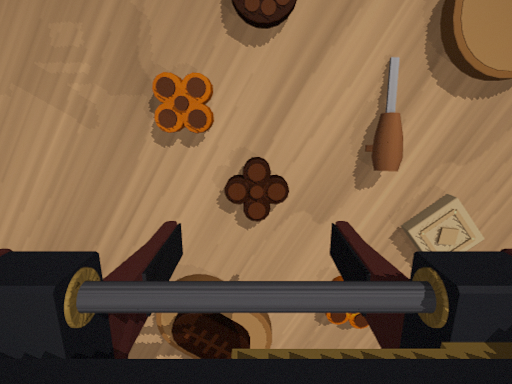

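Clover is at px (256,190), carved face up, lobes along the tool axes. The orange one and the gouge are clear of the fingers.

```bash
python3 -m inch '[[[0,0,0],[0.2,-0.1,4],1],[[0,0,0],[0.2,-0.1,8],1],[[0,0,0],[0.2,-0.1,9.5],0.95],[[0,0,0],[0.2,-0.1,9.5],0.95],[[0,0,0],[0.2,-0.1,9.5],0.95]]'; python3 -c "
from h import *
to(426.6,155.2,83.5,120.7)"
```

```text
clock: 12.95
ee_pos: [427.5, 155.4, 101.9]
eef_rot: [0.495, 0.869, -0.0, -0.0]
ft_force: [0.6, 0.4, 0.7]
finger_gap: 83.3
grip_force: 0.0
at [427.5 155.4 101.9] yaw 120.6 -> turn [-0.  -0.  -0.1] cm [ 0.03 -0.08  1.84]
```

```bash
python3 -m inch '[[[0,0,0],[0,-0.08,1.8],0.95],[[0,0,0],[0,-0.08,1.8],0.95],[[0,0,0],[0,-0.08,1.8],0.6],[[0,0,0],[0,-0.08,1.8],0.6],[[0,0,0],[0,-0.08,1.8],0.6],[[0,0,0],[0,-0.08,1.8],0.6],[[0,0,0],[0,-0.08,1.8],0.6],[[0,0,0],[0,-0.08,1.8],0.6],[[0,0,0],[0,-0.08,-2],0.6],[[0,0,0],[0,-0.08,-6],0.6]]' 20;  python3 -m inch '[[[0,0,0],[0,0,-3.8],0.6],[[0,0,0],[0,0,-3.8],0.6]]'; python3 -c "
from h import *
to(639+66,-1-23,200,160.7);to(639-23,-1-66,200,70.7)"
```

```text
clock: 13.95
ee_pos: [425.3, 155.2, 161.8]
eef_rot: [0.495, 0.869, -0.001, -0.001]
ft_force: [0.2, -0.6, 0.2]
finger_gap: 59.3
grip_force: 20.0
clock: 14.15
ee_pos: [428.5, 156.6, 203.9]
eef_rot: [0.495, 0.869, 0.003, 0.003]
ft_force: [0.9, 0.7, -0.8]
finger_gap: 59.1
grip_force: 20.0
at [428.5 156.6 203.9] yaw 120.7 -> turn [  0.4   0.3 -40. ] cm [-29.64  14.57   0.56]
at [428.5 156.6 203.9] yaw 120.7 -> turn [ 0.5 -0.1 50. ] cm [-28.8    4.72   0.48]
```

```bash
python3 -m inch '[[[0,0,-4],[-3.3,1.6,0.4],0.6],[[0,0,-8],[-6.6,3.2,0.4],0.6],[[0,0,-13],[-10,4.9,0.4],0.6],[[0,0,-18],[-13.3,6.6,0.4],0.6],[[0,0,-23],[-16.6,8.2,0.4],0.6],[[0,0,-28],[-20,9.8,0.4],0.6],[[0,0,-33],[-23.3,11.5,0.4],0.6],[[0,0,-38],[-26.6,13.1,0.4],0.6],[[0,0,-40],[-29.6,14.6,0.4],0.6],[[0,0,-40],[-29.6,14.6,0.4],0.6]]'; python3 -m inch '[[[0,0,0],[0,0,0],0.6],[[0,0,0],[0,0,0],0.6]]'; python3 -c "
from h import *
look('w8'); held()
to(639,-1,114,160.7)"
```

```text
clock: 15.15
ee_pos: [705.3, -29.2, 193.4]
eef_rot: [0.17, 0.985, -0.001, 0.0]
ft_force: [0.2, 0.1, 0.1]
finger_gap: 59.0
grip_force: 20.0
clock: 15.35
ee_pos: [701.8, -23.2, 194.9]
eef_rot: [0.167, 0.986, 0.0, -0.001]
ft_force: [-1.1, 0.6, -0.1]
finger_gap: 59.1
grip_force: 20.0
px [353.  14.] box [317   0  75  39] rgb [145.  77.  16.] z [16.  18.5] mean [586.9  96.5] rect [590.   95.8] [57.9 26.5] 70.5
px [485.  13.] box [457   0  55  26] rgb [163. 144. 108.] z [15.7 18.2] mean [620.2 195.3] rect [620.3 197.6] [41.8 17.1] 69.5
px [256. 120.] box [194  55 126 129] rgb [178. 136.  85.] z [18.1 19.4] mean [638.6  -2. ] rect [640.4  -2.4] [89.2 89.6] 26.1
px [ 39. 174.] box [  6 144  67  61] rgb [185. 155. 113.] z [16.3 18.7] mean [ 618.9 -202.2] rect [ 619.2 -204. ] [55.7 54.4] 72.1
px [445. 238.] box [381 220 118  32] rgb [73. 44. 26.] z [24.2 38.1] mean [794.6 130.4] rect [794.6 125. ] [85.8  2.9] 89.6
px [487. 261.] box [477 249  21  28] rgb [66. 40. 24.] z [24.6 36.2] mean [828.5 160.7] rect [829.3 160.6] [38.7  2.1] 0.4
px [326. 331.] box [313 313  28  36] rgb [69. 39. 25.] z [31.4 32.5] mean [851.5  -3.1] rect [853.7  -3.3] [40.2 16.4] 1.6
px [253. 334.] box [220 319  69  30] rgb [119.  91.  64.] z [27.5 38.5] mean [829.4 -75.5] rect [832.4 -71.5] [64.2 31.3] 61.7
held n 5039 tool z pct [65.6 67.  68.2 69.2] x pct [-19.8 -19.3  29.9  30.2] y [-19.3  19.3]
mid strip x [-19.1  29.7]
at [702.  -23.3 195.6] yaw 160.8 -> turn [-0.  -0.   0.1] cm [6.67 0.03 8.16]
```

View pics/w8.png

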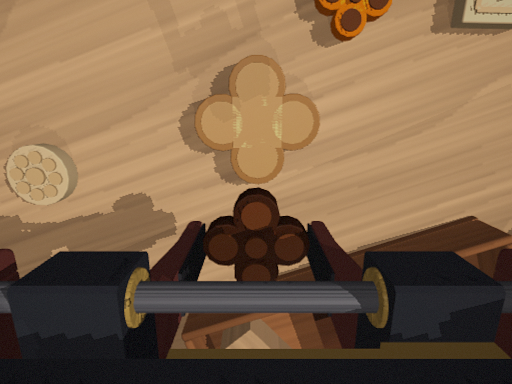

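Clover plaque is fully visible (px 194–320 × 55–184), centre (640.2,-2.3), lobes at about 161. The held clover is centred and aligned.

```bash
python3 -m inch '[[[0,0,-0.2],[3,-0.05,2],0.6],[[0,0,-0.2],[6.3,-0.1,5],0.6],[[0,0,-0.2],[6.5,-0.1,8.3],0.6],[[0,0,-0.2],[6.5,-0.1,8.3],0.6],[[0,0,-0.2],[6.5,-0.1,8.3],0.6],[[0,0,-0.2],[6.5,-0.1,8.3],0.6],[[0,0,-0.2],[6.5,-0.1,8.3],0.6]]'; python3 -c "
from h import *
to(640.2,-2.3,102,161)"
```

```text
clock: 16.15
ee_pos: [642.8, -4.1, 114.5]
eef_rot: [0.166, 0.986, 0.0, 0.002]
ft_force: [0.5, 0.5, -1.0]
finger_gap: 59.4
grip_force: 20.0
at [642.8  -4.1 114.5] yaw 160.8 -> turn [ 0.1  0.2 -0.2] cm [0.31 0.08 1.25]
```

```bash
python3 -m inch '[[[0,0,-0.2],[0.28,0.08,0.4],0.6],[[0,0,-0.2],[0.28,0.08,0.8],0.6],[[0,0,-0.2],[0.28,0.08,0.8],0.6],[[0,0,-0.2],[0.28,0.08,0.8],0.6]]'; python3 -c "
from h import *
to(640.2,-2.3,102,161)"
```

```text
clock: 16.55
ee_pos: [638.8, -2.5, 104.5]
eef_rot: [0.164, 0.986, -0.0, -0.0]
ft_force: [0.2, -0.5, -0.5]
finger_gap: 59.4
grip_force: 20.0
at [638.8  -2.5 104.5] yaw 161.1 -> turn [-0.  -0.   0.1] cm [-0.13  0.06  0.25]
```

```bash
python3 -m inch '[[[0,0,0],[-0.1,0.05,0.2],0.6],[[0,0,0],[-0.1,0.05,0.3],0.6],[[0,0,0],[-0.1,0.05,0.3],0.6],[[0,0,0],[-0.1,0.05,0.3],0.95],[[0,0,0],[-0.1,0.05,0.3],0.95],[[0,0,0],[-0.1,0.05,0.3],0.95],[[0,0,0],[-0.1,0.05,-3],0.95],[[0,0,0],[-3,0,-7],1],[[0,0,0],[-7,0,-9.5],1],[[0,0,0],[-7,0,-9.5],1]]'; python3 -m inch '[[[0,0,0],[0,0,0],1],[[0,0,0],[0,0,0],1]]'; python3 -c "
from h import *
look('w9',zlo=27)
look('w9b')
to(348.5,299,195,131)"
```

```text
clock: 17.55
ee_pos: [710.7, -27.6, 204.3]
eef_rot: [0.167, 0.986, 0.001, 0.005]
ft_force: [-0.1, -0.4, -0.3]
finger_gap: 88.0
grip_force: 0.0
clock: 17.75
ee_pos: [703.7, -24.7, 198.2]
eef_rot: [0.164, 0.986, -0.0, -0.001]
ft_force: [-0.6, -0.1, -0.6]
finger_gap: 88.1
grip_force: 0.0
px [256. 118.] box [220  81  73  75] rgb [73. 39. 22.] z [34.4 36.7] mean [638.6  -3.3] rect [639.1  -3.4] [49.1 49. ] 26.0
px [441. 242.] box [384 224 113  38] rgb [65. 39. 23.] z [33.5 39.1] mean [794.5 118.7] rect [794.3 117.7] [100.    2.6] 89.8
px [344. 331.] box [313 313  67  36] rgb [68. 39. 24.] z [31.5 32.4] mean [860.1  13.5] rect [860.3  15.7] [67.7 42.9] 71.7
px [251. 332.] box [220 317  63  32] rgb [108.  82.  57.] z [33.4 39.2] mean [829.5 -74.4] rect [832.  -72.1] [63.1 30.9] 62.0
px [354.  14.] box [318   0  75  38] rgb [134.  70.  14.] z [16.  18.5] mean [587.2  96.7] rect [590.2  95.9] [57.8 26.2] 71.1
px [485.  13.] box [457   0  55  27] rgb [152. 133.  99.] z [15.7 18.1] mean [620.2 195.7] rect [620.4 197.7] [42.4 17.8] 70.4
px [258. 117.] box [196  53 124 128] rgb [126.  88.  53.] z [18.6 36. ] mean [638.6  -2. ] rect [640.5  -2.6] [89.7 89.7] 25.9
px [ 42. 170.] box [ 10 140  65  61] rgb [173. 145. 104.] z [16.3 18.7] mean [ 618.9 -202.3] rect [ 619.2 -204.3] [55.7 54.9] 88.8
px [435. 239.] box [376 219 121  43] rgb [67. 40. 23.] z [25.8 38.2] mean [794.5 118.6] rect [794.6 117.8] [101.    2.5] 89.9
px [314. 274.] box [277 262  63  19] rgb [65. 39. 23.] z [21.4 36.8] mean [794.6   5.7] rect [795.   -2.6] [ 2.6 53.5] 0.3
px [344. 331.] box [313 313  67  36] rgb [68. 38. 24.] z [31.5 32.4] mean [859.8  13.6] rect [860.1  15.8] [67.7 42.9] 71.3
px [255. 332.] box [220 315  72  34] rgb [110.  83.  58.] z [27.7 38.7] mean [831.1 -74.1] rect [834.5 -69.6] [68.5 33.1] 59.4
at [703.7 -24.6 198.3] yaw 161.2 -> turn [-0.1 -0.1 30.2] cm [44.07 19.15  0.42]
```

Clover is within 1.6 mm with lobes aligned. Last is the round.

```bash
python3 -m inch '[[[0,0,3],[4.4,1.9,0.2],1],[[0,0,6],[8.8,3.8,0.2],1],[[0,0,9],[13.2,5.7,0.2],1],[[0,0,12],[17.6,7.6,0.2],1],[[0,0,15],[22,9.5,0.2],1],[[0,0,18],[26.4,11.4,0.2],1],[[0,0,21],[30.8,13.3,0.2],1],[[0,0,24],[35.2,15.3,0.2],1],[[0,0,27],[39.6,17.2,0.2],1],[[0,0,30],[44,19.1,0.2],1]]'; python3 -m inch '[[[0,0,0],[0,0,0],1],[[0,0,0],[0,0,0],1],[[0,0,0],[0,0,0],1]]'; python3 -c "
from h import *
look('w10')
to(348.5,299,83.5,131)"
```

```text
clock: 18.85
ee_pos: [348.4, 298.6, 197.3]
eef_rot: [0.415, 0.91, -0.001, 0.0]
ft_force: [0.2, 0.6, -0.5]
finger_gap: 87.9
grip_force: 0.0
clock: 19.15
ee_pos: [351.3, 297.0, 197.3]
eef_rot: [0.414, 0.91, -0.001, 0.0]
ft_force: [0.4, -0.2, -0.4]
finger_gap: 87.9
grip_force: 0.0
px [257. 187.] box [227 158  60  59] rgb [61. 31. 15.] z [16.4 18.7] mean [346.6 301.7] rect [347.3 300.8] [54.7 54.9] 39.8
px [457. 224.] box [401 188 111  81] rgb [145. 106.  63.] z [18.  19.1] mean [513.7 399. ] rect [513.1 396.9] [101.9  69.5] 54.1
px [186. 262.] box [171 239  28  42] rgb [126.  63.  10.] z [16.2 18.3] mean [344.3 198.7] rect [345.5 198.2] [22.2 47. ] 22.5
px [338. 327.] box [325 313  28  32] rgb [109.  67.  39.] z [22.6 26.1] mean [505.7 246.6] rect [507.3 246.7] [23.2 36.4] 35.2
at [351.6 296.8 197.3] yaw 131.0 -> turn [-0.1  0.  -0. ] cm [ 0.37 -0.08 11.38]
```

View pics/w10.png

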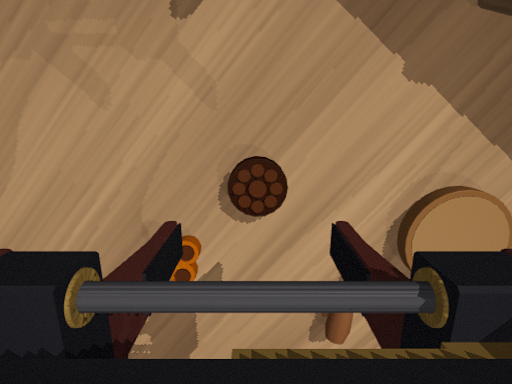

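Round is at px (257,187), carved face up, with clear sides.

```bash
python3 -m inch '[[[0,0,0],[0.4,-0.05,4],1],[[0,0,0],[0.4,-0.05,8],1],[[0,0,0],[0.4,-0.05,9.5],0.95],[[0,0,0],[0.4,-0.05,9.5],0.95],[[0,0,0],[0.4,-0.05,9.5],0.95]]'; python3 -c "
from h import *
to(347.2,301,83.5,131)"
```

```text
clock: 19.7
ee_pos: [348.5, 300.3, 102.8]
eef_rot: [0.415, 0.91, -0.0, -0.0]
ft_force: [0.3, -0.1, 0.1]
finger_gap: 83.8
grip_force: 0.0
at [348.5 300.3 102.8] yaw 131.0 -> turn [-0.  0. -0.] cm [ 0.14 -0.05  1.93]
```

```bash
python3 -m inch '[[[0,0,0],[0.13,-0.05,1.9],0.95],[[0,0,0],[0.13,-0.05,1.9],0.95],[[0,0,0],[0.13,-0.05,1.9],0.5],[[0,0,0],[0.13,-0.05,1.9],0.5],[[0,0,0],[0.13,-0.05,1.9],0.5],[[0,0,0],[0.13,-0.05,1.9],0.5],[[0,0,0],[0.13,-0.05,1.9],0.5],[[0,0,0],[0.13,-0.05,1.9],0.5],[[0,0,0],[0.13,-0.05,-2],0.5],[[0,0,0],[0.13,-0.05,-6],0.5]]' 20;  python3 -m inch '[[[0,0,0],[0,0,-3.8],0.5],[[0,0,0],[0,0,-3.8],0.5]]'; python3 -c "
from h import *
a=np.radians(131)
to(526.6-75*np.cos(a),387.8-75*np.sin(a),200,131)"
```

```text
clock: 20.7
ee_pos: [345.7, 301.0, 162.8]
eef_rot: [0.414, 0.91, -0.001, -0.001]
ft_force: [0.5, 0.7, 1.4]
finger_gap: 55.6
grip_force: 20.0
clock: 20.9
ee_pos: [348.0, 303.4, 204.8]
eef_rot: [0.414, 0.91, 0.003, 0.002]
ft_force: [0.7, 0.3, -1.2]
finger_gap: 55.4
grip_force: 20.0
at [348.  303.4 204.8] yaw 131.1 -> turn [0.4 0.  0.1] cm [-12.87  18.99   0.63]
```

```bash
python3 -m inch '[[[0,0,0],[-2.5,3.8,0.3],0.5],[[0,0,0],[-5,7.6,0.3],0.5],[[0,0,0],[-7.7,11.4,0.3],0.5],[[0,0,0],[-10.3,15.2,0.3],0.5],[[0,0,0],[-12.9,19,0.3],0.5],[[0,0,0],[-12.9,19,0.3],0.5],[[0,0,0],[-12.9,19,0.3],0.5],[[0,0,0],[-12.9,19,0.3],0.5]]'; python3 -c "
from h import *
look('w11'); held()
to(526.6,387.8,114,131)"
```

```text
clock: 21.7
ee_pos: [572.8, 329.3, 196.7]
eef_rot: [0.413, 0.911, -0.001, -0.001]
ft_force: [0.5, 0.2, -1.2]
finger_gap: 55.5
grip_force: 20.0
px [263. 108.] box [203  45 121 126] rgb [175. 133.  83.] z [18.2 19.4] mean [526.6 389.4] rect [527.7 388. ] [102.8 102.7] 41.8
px [149. 208.] box [133 177  31  59] rgb [134.  85.  51.] z [21.1 26.1] mean [506.8 251.7] rect [504.8 253.1] [24.3 50. ] 28.6
held n 5701 tool z pct [65.3 66.6 67.5 68.8] x pct [-20.9 -20.6  26.2  26.5] y [-19.5  19.4]
mid strip x [-19.6  26.2]
at [573.  329.5 197.5] yaw 131.2 -> turn [-0.1 -0.   0.2] cm [7.44 0.36 8.35]
```

View pics/w11.png

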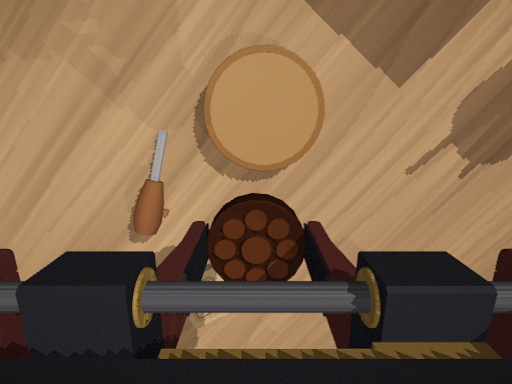

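Plaque is at px (263,108), centre (527.7,388.0). The held round sits about 1 mm back in the grip, so I aim for TCP (527.2,388.8).

```bash
python3 -m inch '[[[0,0,0],[3.5,0.3,2],0.5],[[0,0,0],[7.2,0.45,5],0.5],[[0,0,0],[7.4,0.45,8.4],0.5],[[0,0,0],[7.4,0.45,8.4],0.5],[[0,0,0],[7.4,0.45,8.4],0.5],[[0,0,0],[7.4,0.45,8.4],0.5],[[0,0,0],[7.4,0.45,8.4],0.5]]'; python3 -c "
from h import *
to(527.2,388.8,102,131)"
```

```text
clock: 22.5
ee_pos: [530.8, 387.7, 115.6]
eef_rot: [0.415, 0.91, 0.001, 0.001]
ft_force: [0.8, -0.6, -0.5]
finger_gap: 55.6
grip_force: 20.0
at [530.8 387.7 115.6] yaw 131.0 -> turn [ 0.2  0.  -0. ] cm [ 0.32 -0.2   1.36]
```

```bash
python3 -m inch '[[[0,0,0],[0.25,-0.2,0.5],0.5],[[0,0,0],[0.25,-0.2,0.9],0.5],[[0,0,0],[0.25,-0.2,0.9],0.5],[[0,0,0],[0.25,-0.2,0.9],0.5]]'; python3 -c "
from h import *
to(527.2,388.8,102,131)"
```

```text
clock: 22.9
ee_pos: [526.1, 388.3, 104.5]
eef_rot: [0.414, 0.91, -0.0, -0.0]
ft_force: [0.5, -0.6, -0.9]
finger_gap: 55.3
grip_force: 20.0
at [526.1 388.3 104.5] yaw 131.1 -> turn [-0.   0.   0.1] cm [-0.03  0.12  0.25]
```

```bash
python3 -m inch '[[[0,0,0],[0,0.1,0.2],0.5],[[0,0,0],[0,0.1,0.3],0.5],[[0,0,0],[0,0.1,0.3],0.5],[[0,0,0],[0,0.1,0.3],0.95],[[0,0,0],[0,0.1,0.3],0.95],[[0,0,0],[0,0.1,0.3],0.95],[[0,0,0],[0,0.1,-3],0.95],[[0,0,0],[-3,0,-7],1],[[0,0,0],[-7,0,-9.5],1],[[0,0,0],[-7,0,-9.5],1]]'; python3 -m inch '[[[0,0,0],[0,0,0],1],[[0,0,0],[0,0,0],1]]'; python3 -c "
from h import *
look('w12',zlo=27)
look('w12b')
p,d=r.read_camera('scene'); cv2.imwrite('pics/s2.png',p[:,:,::-1])"
```

```text
clock: 23.9
ee_pos: [578.5, 331.0, 203.3]
eef_rot: [0.418, 0.908, 0.002, 0.004]
ft_force: [1.3, 0.2, -0.6]
finger_gap: 87.7
grip_force: 0.0
clock: 24.1
ee_pos: [571.0, 336.2, 198.8]
eef_rot: [0.413, 0.911, -0.0, -0.001]
ft_force: [0.4, 0.2, 0.3]
finger_gap: 88.2
grip_force: 0.0
px [258. 117.] box [224  82  69  71] rgb [66. 35. 20.] z [34.4 36.8] mean [526.3 388. ] rect [526.7 387.5] [55.2 54.9] 72.5
px [259. 116.] box [200  55 120 124] rgb [124.  86.  52.] z [18.6 36.1] mean [526.6 389.4] rect [528.  387.9] [103.4 102.9] 67.2
px [146. 214.] box [131 184  30  58] rgb [122.  76.  46.] z [21.1 26. ] mean [506.4 252. ] rect [504.7 253.3] [24.1 48.3] 27.0
px [203. 319.] box [181 313  51  20] rgb [145. 120.  85.] z [15.8 18.2] mean [617.3 197.1] rect [622.  197.4] [52.7 25.3] 43.2
```

View pics/s2.png

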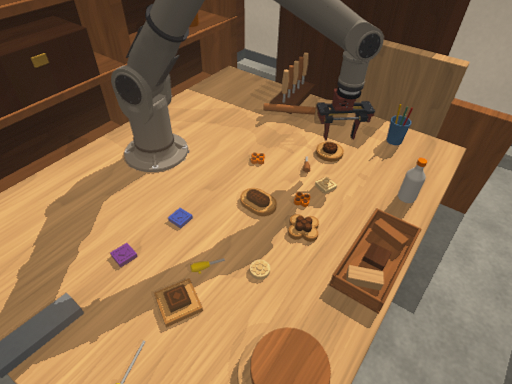

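All four dark pieces lie on their plaques: (178,299), (258,199), (304,225) and (329,149). The pale ones at (260,269) and (326,185) have not moved, and the robot touches nothing.

```bash
python3 -c "
from cell import r
print(r.hand_in())"
```

```text
the job is handed in; nothing more can be done
None
```

All four walnut ornaments lie carved face up on their matching plaques, each measured within 2 mm of centre and about 0.5° of the plaque's outline; nothing else was moved, and the job was handed in at about 24 s.

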